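Slide the specimen carrier under the probe bridge

TASK

Push the flat metal specimen carrier with the fingertips across the dark base plate, up against the long low fence and along it under the low bridge, until its leading end rests on the end stop and its round specimen shows centred in the bridge's square window. Only slide it: keep it flat on the base plate, never lift, carry or tip it, and leave the round steel test block, the hand probe and the jar where they are. Then move the fingers clear.

Things in the scene. Friction and masses are not known exactly. Their poses are not given: they have to be found in the camera images.
- fixture: Fixed inspection fixture on the table. Origin at table height (z = 0); its +x is the direction in which the carrier slides under the bridge, z up. Dark granite base plate 380 x 195 x 20 mm: x -210..170, y -65..130, top at z = 20 mm. On it stand a fence, an end stop and a bridge; at x below 38 mm only the fence and the carrier.
- fence (a point): Point on the guiding face of the steel fence, on the base top, at x = -30, y = -30 mm in the fixture frame, same axes. The fence is a straight bar 330 mm long (fixture x -195..135), 15 mm wide (y -45..-30), 8 mm high; its guiding face looks to +y.
- stop (a point): Point on the face of the steel end stop, on the base top, at x = 135, y = 0 mm in the fixture frame, same axes. The stop is a bar 15 mm thick (x 135..150), 90 mm long (y -45..45), 8 mm high; its face looks to -x.
- seat (a point): Point on the base top under the centre of the bridge's window: x = 70, y = 0, z = 20 mm in the fixture frame, same axes. The seated carrier has its origin here, its long side on the fence and its end on the stop. Steel bridge: x 38..102, y -60..60; legs at |y| 45..60; opening 20 mm high; deck 10 mm thick with a 40 x 40 mm window; top 30 mm over the base.
- carrier: Loose aluminium plate 130 (x) x 60 (y) x 10 mm, 0.18 to 0.36 kg, with a black round specimen 30 mm across, 6 mm high, fixed on its middle (16 mm in all: 4 mm headroom). Origin: centre of underside. Starts flat before the bridge, 28 to 55 mm on the +y side of the seated line, up to 17 deg askew. Seated, its rear 33 mm still stands out before the bridge. Slides at 1 to 3 N; up to 12 N to start.
- test_block: Bystander: loose round steel test block, 50 mm across, 12 mm high, lying on the base plate beside the bridge on its +y side. Origin at the centre of its underside.
- probe: Bystander: loose grey hand probe, 32 mm across at the foot, 22 mm above, 95 mm tall, standing upright on the table beyond the fence. Origin at the centre of its underside.
- jar: Bystander: loose lidded jar, 50 mm across and 60 mm tall, standing on the table beyond the end-stop end of the base plate. Origin at the centre of its underside.
Things that resemble listed ones, but are neither listed nor needed, are in the scene too. There is more than one size of the carrier; the job needs the largest.

How it is judged:
At the end, for the whole second after the job is handed in: The carrier lies flat and still on the base plate under the bridge, its origin within 4 mm of the seat point both along and across the fixture, its long axis within 0.06 rad of the fence (x of carrier in the frame of seat between -0.004 and 0.004 m and y of carrier in the frame of seat between -0.004 and 0.004 m and z of carrier in the frame of seat between -0.003 and 0.003 m and angle between the x axis of carrier and the x axis of fixture, either way round below 0.06 rad and angle between carrier's own z axis and vertical below 0.05 rad and linear speed of carrier below 0.01 m/s); the robot touches nothing.
It fails at once if the carrier is lifted more than 6 mm off the base plate, or leaves it (z of carrier in the frame of seat above 0.006 m or z of carrier in the frame of seat below -0.006 m).
It fails at once if the carrier is tipped by more than 0.1 rad (angle between carrier's own z axis and vertical above 0.1 rad).
It fails at once if the round test block is moved more than 15 mm or tipped over (distance of test_block from where it was at the start of the episode above 0.015 m or angle between test_block's own z axis and vertical above 0.3 rad).
It fails at once if the hand probe is moved more than 15 mm or tipped over (distance of probe from where it was at the start of the episode above 0.015 m or angle between probe's own z axis and vertical above 0.3 rad).
It fails at once if the jar is moved more than 15 mm or tipped over (distance of jar from where it was at the start of the episode above 0.015 m or angle between jar's own z axis and vertical above 0.3 rad).
It also fails if it takes over 48 s, if anything falls off the work surface, if the arm or the gripper's body presses on something with over 40 N, if the wrist force passes 120 N, or if a joint passes its speed limit or range.

ROBOT

A 6-joint arm with a two-finger parallel gripper is mounted at the origin on the work surface. World frame = base frame: x ahead of the robot, y to its left, z up, the work surface at z = 0. Lengths are in m, angles in rad, forces in N, time in s.
With the tool pointing down it reaches from about 0.325 to 0.85 m from the base axis. Payload 4.4 kg.
Tool frame: the origin (TCP) lies midway between the tips of the shut fingers; the grasp point (between the pads) lies grip_depth behind it (grip_depth is the distance from the TCP to the grasp point, in m); z points along the fingers, y is the line along which they close (so a half turn about z gives the same grasp; the last joint's range is limited). The gripper opens to 94 mm and grips with 3 to 60 N. Pads are 16 mm wide; open, the fingers measure 119 mm over their backs; the gripper's body (75 mm by 177 mm) begins 78 mm behind the grasp point.
Start: joints at [1.091, 0.207, 1.542, -0, 1.393, -0.15], TCP at [0.186, 0.544, 0.205] pointing down, gripper open.
Joint ranges: [-2.73, 2.73], [-0.86, 2.22], [0.23, 2.46], [-1.11, 4.25], [0.08, 2.63], [-2.82, 2.82]. Speed limits (rad/s): [2.79, 2.79, 3.14, 3.14, 3.14, 3.14].

INTERFACE

Orientations are given as [roll, pitch, yaw] about the fixed x, y, z axes, in that order (R = Rz(yaw) Ry(pitch) Rx(roll)).
In Python, from rig import get_state, grab_frame, camera_model, finish_job, grip_depth gives the robot as it stands.
- The arm moves only by the tool jog_arm, never from a script. Its argument "steps" is a list of rows, each an object with "travel": the shift along the tool's x, y, z in m, a list of three; "delta_rot": the turn, a rotation vector about the tool's x, y, z in degrees, a list of three; "jaw": the gripper command: -1 is fully open, 1 is shut, values between are in proportion. In form: [{"travel": [dx, dy, dz], "delta_rot": [wx, wy, wz], "jaw": jaw}, ...]. A call has 1 to 12 rows; each row shifts and turns the commanded pose from where the row before left it, along the tool's axes as they then stand; what a row does not reach is not made up. A row lasts 1/8 s, in which the tool goes at most 62.5 mm and 10.7 degrees, less where a joint would pass 70% of its speed; a pose out of reach is approached as far as the arm can. A call with a gripper value outside its range is refused whole. The fingers move at their own pace and stop on an object; "force" is the grip in N (left out, the last holds). Time passes only in rows, so rows that do not move let the fingers close. It gives the time, the measured TCP pose, the force, the opening and the grip force at its end, in the units of the state.
- get_state(): the state, without advancing time (a new reading comes with each control period).
- grab_frame(name): name is "side" or "top" or "wrist"; returns the picture (420x560x3 uint8, red, green, blue); there is no depth.
- camera_model(name): a dict with "fx", "fy", "cx", "cy" (pixels), "dist_coeffs" ([k1, k2, p1, p2, k3] as OpenCV has them; the pictures are not rectified), "view" (4x4, takes a point from world to camera coordinates). Camera axes: x right, y up, looking along -z (the intrinsics and any distortion apply to the point x, -y, -z); pixel columns grow to the right and rows downward; lengths in m; the calibration is good to about 2 mm. A picture is of the moment at which its call begins: read the wrist's pose just before it. camera_model takes no time and is no camera call; for the wrist camera it gives the pose at the moment of the call.
- finish_job(): hands the job in; it is judged then, once.
The state is a dict: "time_s": time; "joint_pos": joint angles; "joint_vel": joint speeds; "tau": joint torques, N m; "eef_pos": TCP position; "eef_rot": TCP orientation; "contact_force": force on the tool from outside, world axes, zero at the start; "wrist_torque": the same for the moment, N m; "grip_width": finger opening in m; "gripper_force": force on a finger pad.
Only numpy, scipy, OpenCV 4.12 (cv2) and the standard library are available. Lean on these libraries where they do the work, as an engineer would, in place of code of your own. Each camera call takes 0.05 s, during which the arm holds its last target. There are 200 camera calls.

## Working session

There is one attempt and no reset: what is moved stays moved. The work goes in short steps, Python scripts to look and compute and a tool call to move; the robot and the scene stay as the last step left them, time stands still between calls to the robot, and variables do not carry over. Pictures are saved under pics/ and viewed, at most 10 in all, crops included, and the job is handed in when it is done.

Besides the shell and the picture viewer there is one more tool, called after "Emit:" as a command line: name --argument value ..., lists and objects as JSON in quotes. jog_arm: Moves the arm, as the interface text tells. Its arguments: {"type":"object","properties":{"steps":{"type":"array"},"force":{"type":"number"}},"required":["steps"]}

```bash
mkdir -p pics; cat > h.py <<'E'
import numpy as np, cv2
from rig import *
def ray(m,uv):
    K=np.array([[m['fx'],0,m['cx']],[0,m['fy'],m['cy']],[0,0,1.]])
    p=cv2.undistortPoints(np.array(uv,float).reshape(-1,1,2),K,np.array(m['dist_coeffs'],float)).reshape(-1,2)
    d=np.c_[p[:,0],-p[:,1],-np.ones(len(p))]
    V=np.array(m['view']);R=V[:3,:3];t=V[:3,3]
    return -R.T@t, d@R
def onz(m,uv,z):
    o,d=ray(m,uv); return o+d*((z-o[2])/d[:,2])[:,None]
def proj(m,P):
    K=np.array([[m['fx'],0,m['cx']],[0,m['fy'],m['cy']],[0,0,1.]])
    V=np.array(m['view']);c=np.atleast_2d(P)@V[:3,:3].T+V[:3,3]
    c=c*[1,-1,-1]
    return cv2.projectPoints(c,np.zeros(3),np.zeros(3),K,np.array(m['dist_coeffs'],float))[0].reshape(-1,2)
E
python3 - <<'E'
from h import *
s=get_state();print(s,grip_depth() if callable(grip_depth) else grip_depth)
ims=[grab_frame(n) for n in('top','side')]
for n,i in zip(('top','side'),ims): cv2.imwrite(f'pics/{n}0.png',i[:,:,::-1])
for n in('top','side'):
    m=camera_model(n);print(n,-np.array(m['view'])[:3,:3].T@np.array(m['view'])[:3,3],m['fx'])
E
```

```text
{'time_s': 0.0, 'joint_pos': array([ 1.09050690e+00,  2.07402116e-01,  1.54291859e+00, -5.43774209e-06,
        1.39346826e+00, -1.50496354e-01]), 'joint_vel': array([-3.57203391e-05, -1.49294348e-03, -2.95142202e-04, -8.13083604e-04,
        1.25138499e-03,  1.38651870e-03]), 'tau': array([ 2.10108351e-04, -3.70882094e+01, -2.81417584e+01,  6.99017337e-02,
        3.62493005e-02, -1.60599188e-04]), 'eef_pos': array([0.18585668, 0.54330685, 0.20431772]), 'eef_rot': array([-3.13942036e+00, -3.24000717e-04,  2.81180020e+00]), 'contact_force': array([ 0.15992467, -0.34448149, -0.30078297]), 'wrist_torque': array([ 0.003944  ,  0.01275364, -0.01299169]), 'gripper_force': 0.0, 'grip_width': 0.09397382717469181} 0.0188
top [0.45423945 0.01244054 0.82370989] 418.25704065314966
side [0.32948661 0.67077716 0.75630492] 457.3208883293876
```

View pics/top0.png

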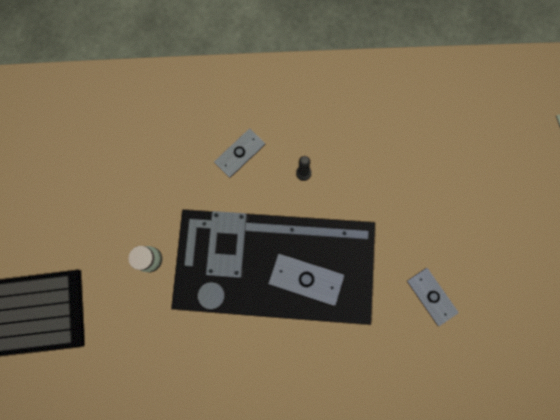

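View pics/side0.png

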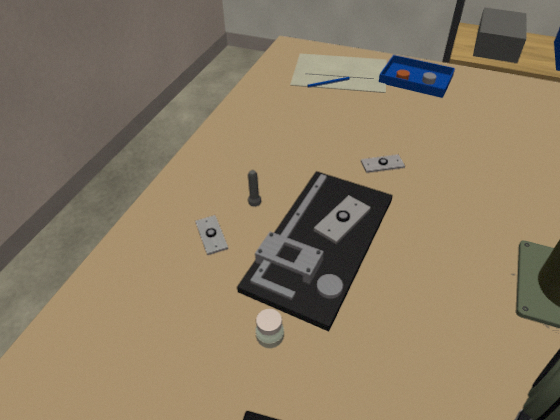

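Top view: base plate corners about (182,210), (376,222), (372,324) and (172,309). The fence runs (190,222)–(368,235), the stop is at left (190,245), and the bridge window is at (227,243). The largest carrier is centred about (307,279), the test block at (211,296), the probe at (304,170) and the jar at (145,258). The side view agrees.

```bash
cat >> h.py <<'E'
def bright(im,roi,z,m,thr=None):
    """min-area rect, in world metres on plane z, of the largest bright blob in roi (x0,y0,x1,y1)"""
    x0,y0,x1,y1=roi; g=cv2.cvtColor(im,cv2.COLOR_RGB2GRAY)[y0:y1,x0:x1]
    if thr is None: thr,_=cv2.threshold(g,0,255,cv2.THRESH_OTSU)
    b=(g>thr).astype(np.uint8)
    cs=cv2.findContours(b,cv2.RETR_EXTERNAL,cv2.CHAIN_APPROX_NONE)[0]
    c=max(cs,key=cv2.contourArea).reshape(-1,2)+[x0,y0]
    P=onz(m,c,z)[:,:2]
    (cx,cy),(w,h),a=cv2.minAreaRect((P*1000).astype(np.float32))
    if w<h: w,h,a=h,w,a+90
    a=(a+90)%180-90
    return np.array([cx,cy]),w,h,a,thr
E
python3 - <<'E'
from h import *
im=grab_frame('top');m=camera_model('top');ims=grab_frame('side');ms=camera_model('side')
print('carrier',bright(im,(255,243,360,315),.03,m))
print('fence',bright(im,(248,222,371,242),.028,m))
print('block',bright(im,(192,280,230,313),.032,m))
print('stop',bright(im,(183,226,204,270),.028,m))
print('side carrier',bright(ims,(312,193,372,243),.03,ms))
for n,mm,uv in(('win',m,(227,243)),('spec',m,(307,279)),):print(n,onz(mm,[uv],.05 if n=='win' else .036)*1000)
print('base',onz(m,[(182,210),(376,222),(372,324),(172,309)],.02)*1000)
print('side spec',onz(ms,[(343,216)],.036)*1000,'win',onz(ms,[(292,252)],.05)*1000)
print('probe',onz(m,[(304,174)],0.01)*1000,'jar',onz(m,[(142,258)],.06)*1000)
E
```

```text
carrier (array([464.89065552,  -8.17545319]), 130.62570190429688, 60.559715270996094, 70.55179595947266, 71.0)
fence (array([556.559021  , -13.77282715]), 230.38107299804688, 16.08990478515625, 84.65095520019531, 64.0)
block (array([438.71343994, 171.92626953]), 48.24976348876953, 47.36236572265625, -0.07097625732421875, 63.0)
stop (array([533.37524414, 205.96250916]), 77.34550476074219, 29.505050659179688, -5.416473388671875, 61.0)
side carrier (array([465.5625    ,  -8.22440338]), 131.74806213378906, 59.8475456237793, 70.74983215332031, 87.0)
win [[534.03246484 137.56221767  50.        ]]
spec [[464.45749504  -9.76395239  36.        ]]
base [[ 604.66886807  231.63269751   20.        ]
 [ 570.50799732 -146.57251148   20.        ]
 [ 378.94406752 -128.42453105   20.        ]
 [ 413.51733165  248.13888799   20.        ]]
side spec [[463.56980321  -5.65781614  36.        ]] win [[528.00258042 136.96422675  50.        ]]
probe [[672.82798053 -11.08594463  10.        ]] jar [[509.0259778  294.27529298  60.        ]]
```

Emit:
jog_arm --steps '[{"travel": [-0.0317, -0.0371, 0], "delta_rot": [0, 0, 0], "jaw": -0.5}, {"travel": [-0.0317, -0.0371, 0], "delta_rot": [0, 0, 0], "jaw": -0.5}, {"travel": [-0.0317, -0.0371, 0], "delta_rot": [0, 0, 0], "jaw": -0.5}, {"travel": [-0.0317, -0.0371, 0], "delta_rot": [0, 0, 0], "jaw": -0.5}, {"travel": [-0.0317, -0.0371, 0], "delta_rot": [0, 0, 0], "jaw": -0.5}, {"travel": [-0.0317, -0.0371, 0], "delta_rot": [0, 0, 0], "jaw": -0.5}, {"travel": [-0.0317, -0.0371, 0], "delta_rot": [0, 0, 0], "jaw": -0.5}, {"travel": [-0.0317, -0.0371, 0], "delta_rot": [0, 0, 0], "jaw": -0.5}, {"travel": [-0.0317, -0.0371, 0], "delta_rot": [0, 0, 0], "jaw": -0.5}, {"travel": [-0.0317, -0.0371, 0], "delta_rot": [0, 0, 0], "jaw": -0.5}, {"travel": [-0.0317, -0.0371, 0], "delta_rot": [0, 0, 0], "jaw": -0.5}, {"travel": [-0.0317, -0.0371, 0], "delta_rot": [0, 0, 0], "jaw": -0.5}]'

```text
time_s: 1.7
eef_pos: [0.4023, -0.002, 0.2055]
eef_rot: [3.141, 0.001, 2.811]
contact_force: [0.4, -0.3, -0.6]
grip_width: 0.0707
gripper_force: 0.0
```

Emit:
jog_arm --steps '[{"travel": [0, 0, 0], "delta_rot": [0, 0, -6.8], "jaw": -0.5}, {"travel": [0, 0, 0], "delta_rot": [0, 0, -6.8], "jaw": -0.5}, {"travel": [0, 0, 0], "delta_rot": [0, 0, 0], "jaw": -0.5}, {"travel": [0, 0, 0], "delta_rot": [0, 0, 0], "jaw": -0.5}]'

```text
time_s: 2.2
eef_pos: [0.4018, -0.0002, 0.2054]
eef_rot: [3.142, -0.0, 3.048]
contact_force: [-0.1, -0.5, 1.0]
grip_width: 0.0705
gripper_force: 0.0
```

```bash
cat >> h.py <<'E'
from scipy.spatial.transform import Rotation as Ro
A=np.radians(84.7); EX=np.array([np.cos(A),np.sin(A)]); EY=np.array([-EX[1],EX[0]]); O=np.array([526.2,67.8])
def fix(p): d=np.asarray(p)[:2]-O; return np.array([d@EX,d@EY])
def todo(x,y,z):
    "tool-frame shift in mm to fixture x,y and world z"
    s=get_state(); R=Ro.from_euler('xyz',s['eef_rot'])
    t=np.r_[O+x*EX+y*EY,z]-1000*s['eef_pos']
    print('t',s['time_s'],'fix',fix(1000*s['eef_pos']).round(1),'z',round(1000*s['eef_pos'][2],1),'yaw',np.degrees(s['eef_rot']).round(1),'F',s['contact_force'].round(1),'w',s['grip_width'])
    print('shift',R.inv().apply(t).round(1))
E
python3 - <<'E'
from h import *
todo(-80,118,24)
m=camera_model('wrist');im=grab_frame('wrist');cv2.imwrite('pics/w1.png',im[:,:,::-1])
E
```

```text
t 2.2 fix [-79.2 117.6] z 205.4 yaw [180.   -0.  174.6] F [-0.1 -0.5  1. ] w 0.07053685901230772
shift [  0.4  -0.8 181.4]
```

View pics/w1.png

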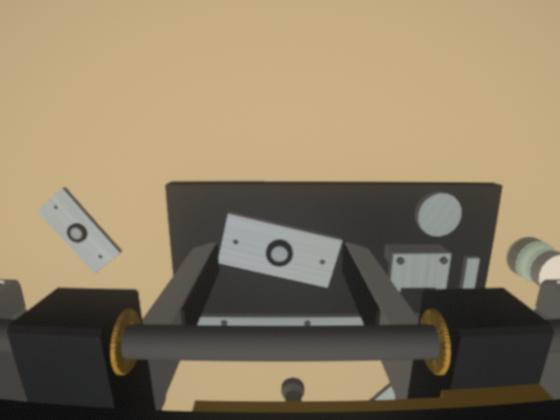

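The wrist view shows the plate edge level at row 183, so the tool is square to the fixture. The carrier is centred at (279,252), and the strip between it and the plate edge is free for the fingers.

Emit:
jog_arm --steps '[{"travel": [0, 0, 0.04], "delta_rot": [0, 0, 0], "jaw": -0.5}, {"travel": [0, 0, 0.04], "delta_rot": [0, 0, 0], "jaw": -0.5}, {"travel": [0, 0, 0.04], "delta_rot": [0, 0, 0], "jaw": -0.5}, {"travel": [0, 0, 0.03], "delta_rot": [0, 0, 0], "jaw": -0.5}, {"travel": [0, 0, 0.02], "delta_rot": [0, 0, 0], "jaw": -0.5}, {"travel": [0, 0, 0.0105], "delta_rot": [0, 0, 0], "jaw": -0.5}, {"travel": [0, 0, 0], "delta_rot": [0, 0, 0], "jaw": -0.5}, {"travel": [0, 0, 0], "delta_rot": [0, 0, 0], "jaw": -0.5}]'

```text
time_s: 3.25
eef_pos: [0.4029, -0.0005, 0.0258]
eef_rot: [-3.141, 0.002, 3.049]
contact_force: [0.2, 0.4, -0.3]
grip_width: 0.0705
gripper_force: 0.0
```

Emit:
jog_arm --steps '[{"travel": [-0.005, 0, 0], "delta_rot": [0, 0, 0], "jaw": -0.5}, {"travel": [-0.005, 0, 0], "delta_rot": [0, 0, 0], "jaw": -0.5}, {"travel": [-0.005, 0, 0], "delta_rot": [0, 0, 0], "jaw": -0.5}, {"travel": [-0.005, 0, 0], "delta_rot": [0, 0, 0], "jaw": -0.5}, {"travel": [-0.005, 0, 0], "delta_rot": [0, 0, 0], "jaw": -0.5}, {"travel": [-0.005, 0, 0], "delta_rot": [0, 0, 0], "jaw": -0.5}, {"travel": [-0.005, 0, 0], "delta_rot": [0, 0, 0], "jaw": -0.5}, {"travel": [-0.005, 0, 0], "delta_rot": [0, 0, 0], "jaw": -0.5}, {"travel": [-0.005, 0, 0], "delta_rot": [0, 0, 0], "jaw": -0.5}, {"travel": [-0.005, 0, 0], "delta_rot": [0, 0, 0], "jaw": -0.5}]'

```text
time_s: 4.5
eef_pos: [0.4505, -0.0045, 0.0247]
eef_rot: [3.141, -0.004, 3.05]
contact_force: [-5.4, 0.4, 4.6]
grip_width: 0.0705
gripper_force: 2.8
```

```bash
python3 - <<'E'
from h import *
todo(-80,38,25)
m=camera_model('side');im=grab_frame('side');cv2.imwrite('pics/s2.png',cv2.resize(im[140:330,200:430,::-1],None,fx=3,fy=3))
E
```

```text
t 4.5 fix [-79.   68.6] z 24.7 yaw [180.   -0.2 174.7] F [-5.4  0.4  4.6] w 0.07046662102883011
shift [-30.6  -1.   -0.4]
```

View pics/s2.png

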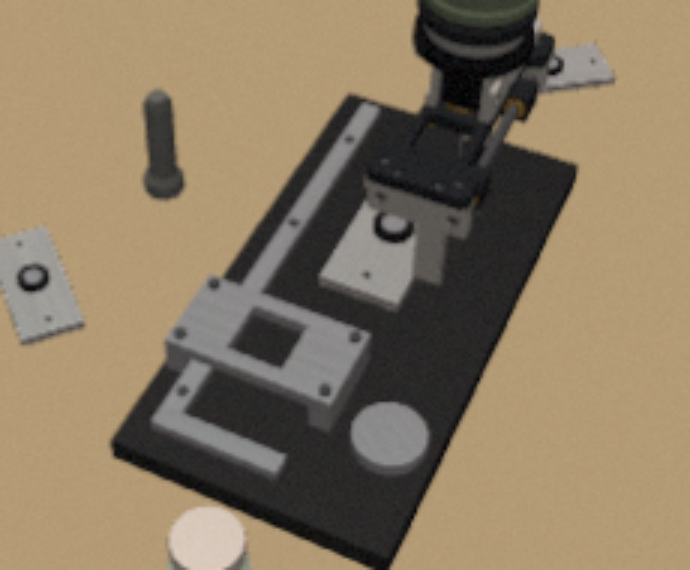

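In the side crop the carrier (specimen at (395,225)) is now parallel to the fence and lies against both fingers, about 30 mm short of the fence.

Emit:
jog_arm --steps '[{"travel": [-0.005, 0, 0], "delta_rot": [0, 0, 0], "jaw": -0.5}, {"travel": [-0.005, 0, 0], "delta_rot": [0, 0, 0], "jaw": -0.5}, {"travel": [-0.005, 0, 0], "delta_rot": [0, 0, 0], "jaw": -0.5}, {"travel": [-0.005, 0, 0], "delta_rot": [0, 0, 0], "jaw": -0.5}, {"travel": [-0.004, 0, 0], "delta_rot": [0, 0, 0], "jaw": -0.5}, {"travel": [-0.003, 0, 0], "delta_rot": [0, 0, 0], "jaw": -0.5}, {"travel": [-0.002, 0, 0], "delta_rot": [0, 0, 0], "jaw": -0.5}, {"travel": [0, 0, 0], "delta_rot": [0, 0, 0], "jaw": -0.5}]'

```text
time_s: 5.55
eef_pos: [0.4809, -0.0077, 0.0249]
eef_rot: [3.142, 0.0, 3.049]
contact_force: [-0.9, 0.6, 0.0]
grip_width: 0.0705
gripper_force: 0.5
```

Emit:
jog_arm --steps '[{"travel": [-0.001, 0, 0], "delta_rot": [0, 0, 0], "jaw": -0.5}, {"travel": [-0.001, 0, 0], "delta_rot": [0, 0, 0], "jaw": -0.5}]'

```text
time_s: 5.8
eef_pos: [0.481, -0.0077, 0.0249]
eef_rot: [3.142, -0.004, 3.049]
contact_force: [-7.4, 0.9, 5.7]
grip_width: 0.0705
gripper_force: 3.4
```

Emit:
jog_arm --steps '[{"travel": [-0.001, 0, 0], "delta_rot": [0, 0, 0], "jaw": -0.5}, {"travel": [-0.001, 0, 0], "delta_rot": [0, 0, 0], "jaw": -0.5}]'

```text
time_s: 6.05
eef_pos: [0.4811, -0.0077, 0.0248]
eef_rot: [-3.141, -0.008, 3.05]
contact_force: [-11.5, -0.2, 10.6]
grip_width: 0.0705
gripper_force: 5.6
```

Emit:
jog_arm --steps '[{"travel": [-0.001, 0, 0], "delta_rot": [0, 0, 0], "jaw": -0.5}, {"travel": [-0.001, 0, 0], "delta_rot": [0, 0, 0], "jaw": -0.5}]'

```text
time_s: 6.3
eef_pos: [0.4812, -0.0076, 0.0245]
eef_rot: [-3.141, -0.012, 3.05]
contact_force: [-15.8, 0.4, 13.1]
grip_width: 0.0704
gripper_force: 7.4
```

The carrier is seated on the fence: the tip is at y = 38 mm with the force rising to 16 N. Next I back off, rise and turn to get behind it.

Emit:
jog_arm --steps '[{"travel": [0.006, 0, 0], "delta_rot": [0, 0, 0], "jaw": -0.5}, {"travel": [0.012, 0, 0], "delta_rot": [0, 0, 0], "jaw": -0.5}, {"travel": [0, 0, -0.04], "delta_rot": [0, 0, 0], "jaw": 0.5}, {"travel": [0, 0, -0.05], "delta_rot": [0, 0, 10], "jaw": 0.5}, {"travel": [0, 0, 0], "delta_rot": [0, 0, 10], "jaw": 0.5}, {"travel": [0, 0, 0], "delta_rot": [0, 0, 10], "jaw": 0.5}, {"travel": [0, 0, 0], "delta_rot": [0, 0, 10], "jaw": 0.5}, {"travel": [0, 0, 0], "delta_rot": [0, 0, 10], "jaw": 0.5}, {"travel": [0, 0, 0], "delta_rot": [0, 0, 10], "jaw": 0.5}, {"travel": [0, 0, 0], "delta_rot": [0, 0, 10], "jaw": 0.5}, {"travel": [0, 0, 0], "delta_rot": [0, 0, 10], "jaw": 0.5}, {"travel": [0, 0, 0], "delta_rot": [0, 0, 10], "jaw": 0.5}]'

```text
time_s: 7.8
eef_pos: [0.4691, -0.0067, 0.1153]
eef_rot: [3.139, 0.0, 1.473]
contact_force: [0.4, -0.7, -0.4]
grip_width: 0.0238
gripper_force: 0.0
```

```bash
python3 - <<'E'
from h import *
todo(-175,0,110)
for n in('top','side'):
    im=grab_frame(n); cv2.imwrite(f'pics/{n}3.png',cv2.resize(im[160:340,160:440,::-1],None,fx=2,fy=2))
cv2.imwrite('pics/3.png',np.vstack([cv2.imread(f'pics/{n}3.png')[:300] for n in('top','side')]))
E
```

```text
t 7.8 fix [-79.4  49.9] z 115.3 yaw [179.9   0.   84.4] F [ 0.4 -0.7 -0.4] w 0.023833591493305613
shift [-95.3  50.5   5.4]
```

View pics/3.png

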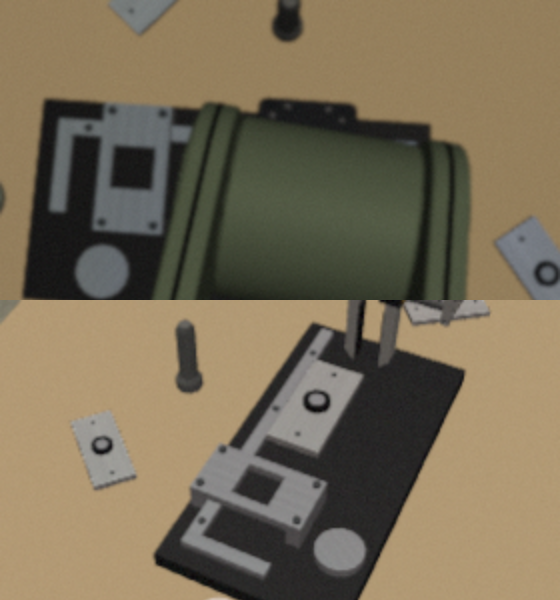

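The top view is hidden by the arm. In the side crop the carrier lies flush on the fence, with its rear corners at (328,360) and (363,373), front corners at (268,438) and (320,453), and specimen at (316,401).

```bash
python3 - <<'E'
from h import *
m=camera_model('side')
for p in onz(m,[(324,190),(341.5,196.5),(294,229),(320,236.5)],.03)*1000: print(fix(p))
print(fix((onz(m,[(318,210)],.036)*1000)[0]))
E
```

```text
[-142.50336203  -15.47891376]
[-139.93028195   28.68832239]
[ -3.66064974 -25.74418664]
[-8.43350957 32.22068866]
[-72.02099711  -0.21606434]
```

Emit:
jog_arm --steps '[{"travel": [-0.043, 0.0245, 0], "delta_rot": [0, 0, -0.3], "jaw": 0.5}, {"travel": [-0.043, 0.0245, 0], "delta_rot": [0, 0, 0], "jaw": 0.5}, {"travel": [0, 0, 0.03], "delta_rot": [0, 0, 0], "jaw": 0.5}, {"travel": [0, 0, 0.03], "delta_rot": [0, 0, 0], "jaw": 0.5}, {"travel": [0, 0, 0.02], "delta_rot": [0, 0, 0], "jaw": 0.5}, {"travel": [0, 0, 0.01], "delta_rot": [0, 0, 0], "jaw": 0.5}, {"travel": [0, 0, 0], "delta_rot": [0, 0, 0], "jaw": 0.5}, {"travel": [0, 0, 0], "delta_rot": [0, 0, 0], "jaw": 0.5}]'

```text
time_s: 8.9
eef_pos: [0.5107, -0.0969, 0.0259]
eef_rot: [3.139, 0.001, 1.484]
contact_force: [0.4, 0.4, -0.1]
grip_width: 0.0236
gripper_force: 0.0
```

```bash
python3 - <<'E'
from h import *
todo(-3,0,25)
E
```

```text
t 8.9 fix [-165.4    0.2] z 25.9 yaw [179.9   0.   85.1] F [ 0.4  0.4 -0.1] w 0.02357432231177122
shift [162.4   1.2   0.9]
```

Emit:
jog_arm --steps '[{"travel": [0.005, 0, 0], "delta_rot": [0, 0, 0], "jaw": 0.5}, {"travel": [0.005, 0, 0], "delta_rot": [0, 0, 0], "jaw": 0.5}, {"travel": [0.005, 0, 0], "delta_rot": [0, 0, 0], "jaw": 0.5}, {"travel": [0.005, 0, 0], "delta_rot": [0, 0, 0], "jaw": 0.5}, {"travel": [0.005, 0, 0], "delta_rot": [0, 0, 0], "jaw": 0.5}, {"travel": [0.005, 0, 0], "delta_rot": [0, 0, 0], "jaw": 0.5}, {"travel": [0.005, 0, 0], "delta_rot": [0, 0, 0], "jaw": 0.5}, {"travel": [0.005, 0, 0], "delta_rot": [0, 0, 0], "jaw": 0.5}, {"travel": [0.005, 0, 0], "delta_rot": [0, 0, 0], "jaw": 0.5}, {"travel": [0.005, 0, 0], "delta_rot": [0, 0, 0], "jaw": 0.5}, {"travel": [0.005, 0, 0], "delta_rot": [0, 0, 0], "jaw": 0.5}, {"travel": [0.005, 0, 0], "delta_rot": [0, 0, 0], "jaw": 0.5}]'

```text
time_s: 10.4
eef_pos: [0.5151, -0.0367, 0.0251]
eef_rot: [3.141, 0.0, 1.484]
contact_force: [-0.2, -4.0, 1.0]
grip_width: 0.0235
gripper_force: 1.7
```

```bash
python3 - <<'E'
from h import *
todo(-3,0,25)
im=grab_frame('side');cv2.imwrite('pics/s4.png',cv2.resize(im[140:330,200:430,::-1],None,fx=3,fy=3))
E
```

```text
t 10.4 fix [-105.     1.4] z 25.1 yaw [180.   0.  85.] F [-0.2 -4.   1. ] w 0.023494068936565162
shift [1.02e+02 1.90e+00 1.00e-01]
```

View pics/s4.png

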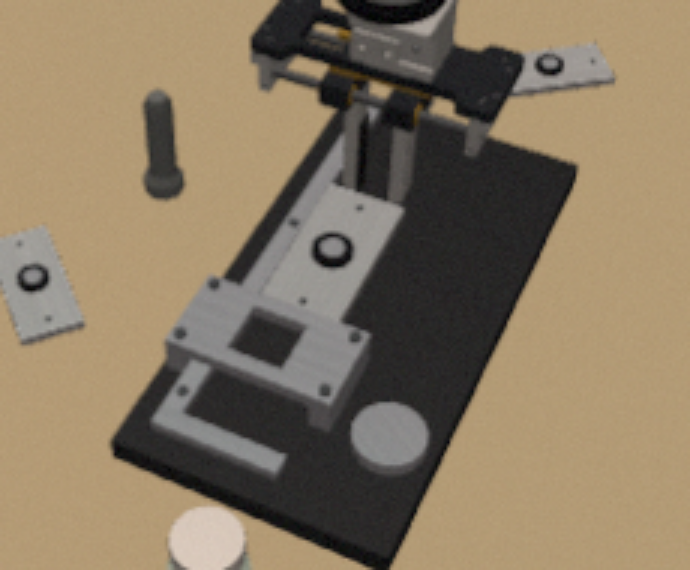

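In the side crop the carrier slides along the fence, its specimen at (332,250) and its leading end entering the bridge. I keep pushing.

Emit:
jog_arm --steps '[{"travel": [0.006, 0.0002, 0], "delta_rot": [0, 0, 0], "jaw": 0.5}, {"travel": [0.006, 0.0002, 0], "delta_rot": [0, 0, 0], "jaw": 0.5}, {"travel": [0.006, 0.0002, 0], "delta_rot": [0, 0, 0], "jaw": 0.5}, {"travel": [0.006, 0.0002, 0], "delta_rot": [0, 0, 0], "jaw": 0.5}, {"travel": [0.006, 0.0002, 0], "delta_rot": [0, 0, 0], "jaw": 0.5}, {"travel": [0.006, 0.0002, 0], "delta_rot": [0, 0, 0], "jaw": 0.5}, {"travel": [0.006, 0.0002, 0], "delta_rot": [0, 0, 0], "jaw": 0.5}, {"travel": [0.006, 0.0002, 0], "delta_rot": [0, 0, 0], "jaw": 0.5}, {"travel": [0.006, 0.0002, 0], "delta_rot": [0, 0, 0], "jaw": 0.5}, {"travel": [0.006, 0.0002, 0], "delta_rot": [0, 0, 0], "jaw": 0.5}, {"travel": [0.006, 0.0002, 0], "delta_rot": [0, 0, 0], "jaw": 0.5}, {"travel": [0.006, 0.0002, 0], "delta_rot": [0, 0, 0], "jaw": 0.5}]'

```text
time_s: 11.95
eef_pos: [0.5221, 0.0335, 0.025]
eef_rot: [-3.138, 0.003, 1.484]
contact_force: [-3.4, -9.2, 6.5]
grip_width: 0.0231
gripper_force: 4.7
```

Emit:
jog_arm --steps '[{"travel": [0.004, 0, 0], "delta_rot": [0, 0, 0], "jaw": 0.5}, {"travel": [0.004, 0, 0], "delta_rot": [0, 0, 0], "jaw": 0.5}, {"travel": [0.004, 0, 0], "delta_rot": [0, 0, 0], "jaw": 0.5}, {"travel": [0.004, 0, 0], "delta_rot": [0, 0, 0], "jaw": 0.5}, {"travel": [0.004, 0, 0], "delta_rot": [0, 0, 0], "jaw": 0.5}, {"travel": [0.002, 0, 0], "delta_rot": [0, 0, 0], "jaw": 0.5}, {"travel": [0.002, 0, 0], "delta_rot": [0, 0, 0], "jaw": 0.5}, {"travel": [0.002, 0, 0], "delta_rot": [0, 0, 0], "jaw": 0.5}, {"travel": [0, 0, 0], "delta_rot": [0, 0, 0], "jaw": 0.5}]'

```text
time_s: 13.08
eef_pos: [0.5246, 0.0597, 0.025]
eef_rot: [-3.139, 0.002, 1.484]
contact_force: [-3.1, -7.4, 6.3]
grip_width: 0.0236
gripper_force: 3.8
```

```bash
python3 - <<'E'
from h import *
todo(-3,0,25)
E
```

```text
t 13.075 fix [-8.2  0.9] z 25.0 yaw [-1.798e+02  1.000e-01  8.500e+01] F [-3.1 -7.4  6.3] w 0.023572583870934225
shift [ 5.2  0.9 -0.1]
```

Emit:
jog_arm --steps '[{"travel": [0.002, 0, 0], "delta_rot": [0, 0, 0], "jaw": 0.5}, {"travel": [0.002, 0, 0], "delta_rot": [0, 0, 0], "jaw": 0.5}]'

```text
time_s: 13.32
eef_pos: [0.5249, 0.0635, 0.0249]
eef_rot: [-3.139, 0.003, 1.484]
contact_force: [-3.2, -8.6, 7.0]
grip_width: 0.0234
gripper_force: 4.1
```

Emit:
jog_arm --steps '[{"travel": [0.001, 0, 0], "delta_rot": [0, 0, 0], "jaw": 0.5}, {"travel": [0.001, 0, 0], "delta_rot": [0, 0, 0], "jaw": 0.5}]'

```text
time_s: 13.58
eef_pos: [0.5251, 0.0655, 0.0249]
eef_rot: [-3.139, 0.003, 1.484]
contact_force: [-3.1, -7.3, 6.3]
grip_width: 0.0236
gripper_force: 4.1
```

Emit:
jog_arm --steps '[{"travel": [0.001, 0, 0], "delta_rot": [0, 0, 0], "jaw": 0.5}, {"travel": [0.001, 0, 0], "delta_rot": [0, 0, 0], "jaw": 0.5}]'

```text
time_s: 13.82
eef_pos: [0.5252, 0.0665, 0.025]
eef_rot: [-3.139, 0.005, 1.485]
contact_force: [-3.6, -11.9, 6.4]
grip_width: 0.0233
gripper_force: 6.2
```

Emit:
jog_arm --steps '[{"travel": [0.001, 0, 0], "delta_rot": [0, 0, 0], "jaw": 0.5}, {"travel": [0.001, 0, 0], "delta_rot": [0, 0, 0], "jaw": 0.5}]'

```text
time_s: 14.08
eef_pos: [0.5253, 0.0667, 0.025]
eef_rot: [-3.138, 0.008, 1.486]
contact_force: [-4.6, -16.8, 7.0]
grip_width: 0.0236
gripper_force: 8.8
```

The force rises to 17 N with no more travel, so the leading end is on the stop. I back off, rise and check.

Emit:
jog_arm --steps '[{"travel": [-0.004, 0, 0], "delta_rot": [0, 0, 0], "jaw": 0.5}, {"travel": [-0.016, 0, 0], "delta_rot": [0, 0, 0], "jaw": 0.5}, {"travel": [-0.01, 0, -0.01], "delta_rot": [0, 0, 0], "jaw": 0.5}, {"travel": [0, 0, -0.05], "delta_rot": [0, 0, 0], "jaw": 0.5}, {"travel": [-0.05, 0, -0.05], "delta_rot": [0, 0, 0], "jaw": 0.5}, {"travel": [-0.055, 0, 0], "delta_rot": [0, 0, 0], "jaw": 0.5}, {"travel": [-0.055, 0, 0], "delta_rot": [0, 0, 0], "jaw": 0.5}, {"travel": [0, 0, 0], "delta_rot": [0, 0, 0], "jaw": 0.5}, {"travel": [0, 0, 0], "delta_rot": [0, 0, 0], "jaw": 0.5}]'

```text
time_s: 15.2
eef_pos: [0.5106, -0.1126, 0.1292]
eef_rot: [-3.142, -0.001, 1.483]
contact_force: [-0.4, 0.0, -0.5]
grip_width: 0.024
gripper_force: 0.0
```

```bash
python3 - <<'E'
from h import *
todo(0,0,100)
a=grab_frame('top');b=grab_frame('side')
c=lambda im,x,y:cv2.resize(im[y:y+100,x:x+130,::-1],None,fx=5,fy=5,interpolation=cv2.INTER_CUBIC)
cv2.imwrite('pics/5.png',cv2.resize(np.vstack([c(a,170,200),c(b,235,185)]),None,fx=.6,fy=.6))
E
```

```text
t 15.2 fix [-181.1   -1.1] z 129.2 yaw [-1.80e+02 -1.00e-01  8.49e+01] F [-0.4  0.  -0.5] w 0.02398516082267063
shift [181.   -0.3  29.4]
```

View pics/5.png

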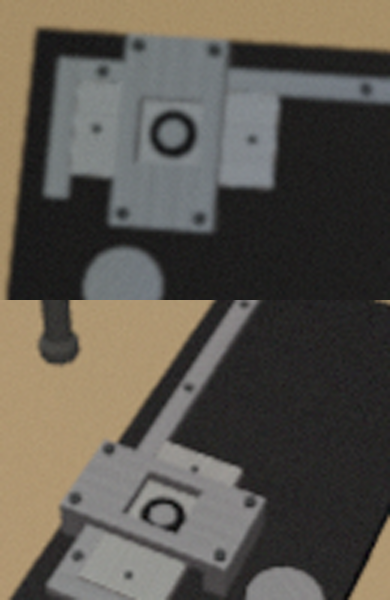

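The top crop shows the specimen ring at (173,134) inside the window, the leading end at the stop (x≈72), and the long side on the fence. The side crop agrees. Last, a numeric check against the fence and stop.

```bash
python3 - <<'E'
from h import *
m=camera_model('top'); q=lambda u,v:(u/3+170,v/3+200)
f=lambda L,z:[fix(p).round(1) for p in onz(m,[q(*l) for l in L],z)*1000]
print('spec',f([(173,134)],.036),'rear corners',f([(280,94),(274,189)],.03),'front low',f([(70,176)],.03))
print('fence face',f([(250,94),(90,82)],.028),'holes',f([(96,128),(252,139)],.03))
print('bridge screws mean',np.mean(f([(138,45),(214,50),(122,213),(199,219)],.05),axis=0))
E
```

```text
spec [array([71. ,  0.5])] rear corners [array([  5.8, -30.2]), array([ 4.9, 30.3])] front low [array([135.5,  31.2])]
fence face [array([ 25.2, -29.2]), array([129.2, -30. ])] holes [array([121.9,  -0.5]), array([21.3, -0.3])]
bridge screws mean [ 7.1775e+01 -5.0000e-02]
```

The measurements agree: origin about (71, 0.3) against the bridge centre at (71.8, 0), all within about 1 mm, with the carrier parallel to the fence.

```bash
python3 -c "
from rig import *
print(finish_job())"
```

```text
the job is handed in; nothing more can be done
None
```

The carrier is seated against the fence and end stop, with its specimen centred in the window to about 1 mm by the camera check; the fingers are clear and the job was handed in at about 15 s, though no verdict came back.

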